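# Close the tail-lamp bonding jig

### The arm

A 7-joint arm with a two-finger parallel gripper is mounted at the origin on the work surface. World frame = base frame: x ahead of the robot, y to its left, z up, the work surface at z = 0. Lengths are in m, angles in rad, forces in N, time in s.
With the tool pointing down it reaches from about 0.4 to 0.85 m from the base axis. Payload 10.4 kg.
Tool frame: the origin (TCP) lies between the finger pads; the fingertips stand 25 mm ahead of it and the grasp point (between the pads) lies 6 mm ahead of it; x points along the fingers, y is the direction in which the jaws open and shut, and the axes are right-handed (so a half turn about x gives the same grasp; the last joint's range is limited). The gripper opens to 85 mm and grips with 20 to 120 N. Pads are 22 mm wide; open, the fingers measure 114 mm over their backs; the gripper's body (76 mm by 85 mm) begins 54 mm behind the grasp point. The pads swing forward as they close: fully open they stand 13 mm farther back than shut.
Start: joints at [-1.288, 0.332, -0.065, 1.46, 0.022, 1.35, -0.088], TCP at [0.188, 0.596, 0.256] pointing down, gripper open.
Joint ranges: [-2.6, 2.6], [-0.5, 2.12], [-1.47, 1.34], [0.16, 2.42], [-1.27, 4.41], [0.06, 2.06], [-2.6, 2.6]. Speed limits (rad/s): [2.22, 2.22, 2.79, 2.79, 3.14, 3.14, 3.14].

### API

Orientations are given as a unit quaternion [w, x, y, z].
In Python, from station import r gives the robot as it stands.
- The arm moves only by the shell command python3 -m creep 'ROWS' [OPENING] [FORCE]. ROWS is JSON, a list of rows, each a list of 6 numbers: the shift along the world's x, y, z in mm, then the turn, a rotation vector about the world's x, y, z in rad. A call has 1 to 5 rows; each row shifts and turns the pose as measured when the row begins; what a row does not reach is not made up. A row lasts 1/8 s, in which the tool goes at most 62.5 mm and 10.7 degrees, less where a joint would pass 70% of its speed; a pose out of reach is approached as far as the arm can. A call is refused whole if a number of a shift passes 62.5 or a number of a turn 0.188, either way. A call with a gripper value outside its range is refused whole. OPENING is the opening, from -1 (shut) to 1 (fully open), set as the call begins (- or left out, the last holds). The fingers move at their own pace and stop on an object; FORCE is the grip in N (left out, the last holds). Time passes only in rows, so rows that do not move let the fingers close. It gives the time, the measured TCP pose, the force and the opening at its end, in the units of the state.
- r.get_obs(): the state, without advancing time (a new reading comes with each control period).
- r.grab_frame(name): name is "scene" or "top" or "wrist"; returns the picture (480x640x3 uint8, blue, green, red); there is no depth.
- r.get_calibration(name): a dict with "vertical_fov" (degrees; the focal length in pixels is half the picture's height over the tangent of half this angle, whatever the lens; pixels are square), "cx", "cy" (the principal point, pixels), "extrinsics" (4x4, takes a point from world to camera coordinates). Camera axes: x right, y down, z forward; pixel columns grow to the right and rows downward; lengths in m; the calibration is good to about 2 mm. A picture is of the moment at which its call begins: read the wrist's pose just before it. get_calibration takes no time and is no camera call; for the wrist camera it gives the pose at the moment of the call.
- r.job_done(): hands the job in, once; it reports no verdict.
The state is a dict: "t": time; "joint_pos": joint angles; "qd": joint speeds; "joint_torque": joint torques, N m; "position": TCP position; "tool_rot": TCP orientation; "contact_force": force on the tool from outside, world axes, zero at the start; "moment": the same for the moment, N m; "grip_width": finger opening in m.
Only numpy, scipy, OpenCV 4.12 (cv2) and the standard library are available. Lean on these libraries where they do the work, as an engineer would, in place of code of your own. Each camera call takes 0.05 s, during which the arm holds its last target. There are 200 camera calls.

### The job

Take the press plate with the red grip, hold it level over the blue lamp-bonding jig with its two holes above the two guide pins, and lower it gently, without dropping it, until it sits flat and fully home on the jig. Let go of it, and leave the plate with the blue grip where it lies.

Things in the scene. Friction and masses are not known exactly. Their poses are not given: they have to be found in the camera images.
- plate_red: Loose aluminium plate 180 x 90 x 10 mm, flat on the bench; upright red grip block (60 x 20 mm, 10 to 50 mm above the underside) on its middle. Two 26 mm holes 140 mm apart on its long centre line. About 0.42 kg. Fits the jig either way round. Origin: centre of the underside; x along the plate's and grip's length, y across the grip's 20 mm width, z up.
- plate_blue: Loose aluminium plate 180 x 90 x 10 mm, flat on the bench; upright blue grip block (60 x 20 mm, 10 to 50 mm above the underside) on its middle. Two 26 mm holes 96 mm apart on its long centre line. The wrong plate for this jig. Origin: centre of the underside; x along the plate's and grip's length, y across the grip's 20 mm width, z up.
- jig: Bonding jig fixed to the bench: blue base 220 x 110 x 12 mm, a red-and-black tail-lamp module (38 mm high) in its middle, between two grey shoulders whose tops are 40 mm above the bench. On each shoulder stands a steel guide pin, its tip 75 mm above the bench; the pins are 140 mm apart (x = +70 and -70 mm). Origin: centre of the base's underside, on the bench; x along the line of pins, z up.
- jig_seat (a point): Point midway between the jig's pins, level with the shoulder tops, 40 mm above the bench: the plate's origin comes here when home. Axes as the jig's. Each pin is 16 mm in diameter for 15 mm above the shoulder, then tapers over 20 mm to a 4 mm wide tip.

How it is judged:
By the outcome, as a careful person would: the job done as asked, in the order asked, and still so for the second after the job is handed in, with the robot touching nothing.
It also fails if it takes over 46 s, if anything falls off the work surface, if the arm or the gripper's body presses on something with over 40 N, if the wrist force passes 120 N, or if a joint passes its speed limit or range.

## Working session

There is one attempt and no reset: what is moved stays moved. The work goes in short steps, Python scripts to look and compute and a shell command to move; the robot and the scene stay as the last step left them, time stands still between calls to the robot, and variables do not carry over. Pictures are saved under pics/ and viewed, about 8 in all and at most 12, crops included, and the job is handed in when it is done.

```bash
mkdir -p pics; ls; python3 - <<'E'
from station import r
import cv2,numpy as np
o=r.get_obs();print({k:np.round(v,3) for k,v in o.items()})
for n in("top","scene"):
    cv2.imwrite(f"pics/{n}1.png",r.grab_frame(n));c=r.get_calibration(n);print({k:np.round(v,3) for k,v in c.items()})
E
```

```text
pics
{'t': np.float64(0.0), 'joint_pos': array([-1.288,  0.333, -0.065,  1.461,  0.022,  1.35 , -0.089]), 'qd': array([-0.   ,  0.001, -0.001, -0.   , -0.001, -0.001,  0.001]), 'joint_torque': array([-1.0000e-03, -6.2545e+01,  4.9000e-02, -3.9161e+01,  1.6000e-02,
        1.0000e-02, -0.0000e+00]), 'position': array([0.188, 0.596, 0.255]), 'tool_rot': array([ 0.699,  0.107,  0.699, -0.108]), 'contact_force': array([ 0.443, -0.315,  0.37 ]), 'moment': array([ 0.025, -0.033, -0.012]), 'grip_width': np.float64(0.086)}
{'vertical_fov': np.float64(51.137), 'cx': np.float64(314.52), 'cy': np.float64(250.251), 'extrinsics': array([[-0.013, -0.999,  0.029,  0.002],
       [-0.996,  0.01 , -0.093,  0.501],
       [ 0.093, -0.03 , -0.995,  0.877],
       [ 0.   ,  0.   ,  0.   ,  1.   ]])}
{'vertical_fov': np.float64(52.307), 'cx': np.float64(319.343), 'cy': np.float64(236.664), 'extrinsics': array([[ 0.134,  0.991,  0.008, -0.056],
       [ 0.571, -0.071, -0.818, -0.255],
       [-0.81 ,  0.114, -0.576,  1.513],
       [ 0.   ,  0.   ,  0.   ,  1.   ]])}
```

View pics/top1.png

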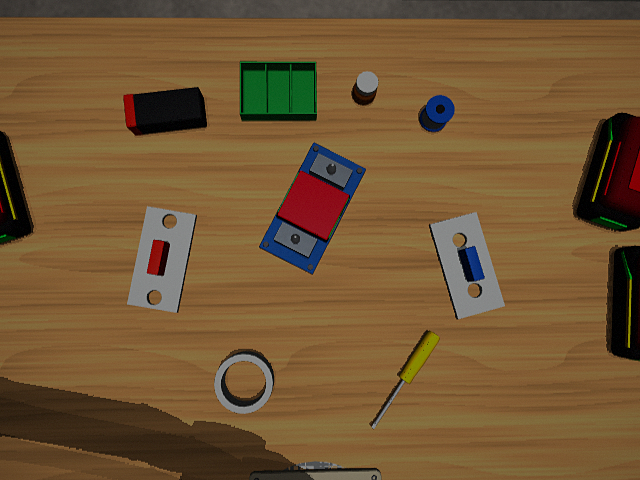

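Top view: the red plate's holes are at about (169,221) and (154,297). The jig's pins are at about (331,169) and (295,239). The blue plate is on the right. I'll refine these and turn them into positions.

```bash
cat > h.py <<'E'
import numpy as np,cv2
def unproj(c,uv,z):
    f=240/np.tan(np.radians(c["vertical_fov"])/2);E=np.array(c["extrinsics"])
    R,t=E[:3,:3],E[:3,3];o=-R.T@t
    d=R.T@np.array([(uv[0]-c["cx"])/f,(uv[1]-c["cy"])/f,1])
    return o+d*(z-o[2])/d[2]
def proj(c,p):
    f=240/np.tan(np.radians(c["vertical_fov"])/2);E=np.array(c["extrinsics"]);q=E[:3,:3]@p+E[:3,3]
    return np.array([c["cx"]+f*q[0]/q[2],c["cy"]+f*q[1]/q[2]])
def pair(c,a,b,za,zb=None):
    A=unproj(c,a,za);B=unproj(c,b,za);d=B-A
    print("A",A.round(4),"B",B.round(4),"mid",((A+B)/2).round(4),"len",np.linalg.norm(d).round(4),"ang",np.degrees(np.arctan2(d[1],d[0])).round(2))
E
python3 - <<'E'
from station import r
from h import *
c=r.get_calibration("top")
print("red holes top rim");pair(c,(154,297),(169.5,221),.01)
print("pin tips");pair(c,(295,239),(331,169),.075)
print("blue");pair(c,(474.5,290),(459.5,240.5),.01)
im=cv2.imread("pics/top1.png")
crop=lambda x,y,w,h:cv2.resize(im[y:y+h,x:x+w],(390,500),interpolation=cv2.INTER_CUBIC)
cv2.imwrite("pics/c1.png",np.hstack([crop(120,200,86,115),crop(255,140,112,140)]))
from scipy.spatial.transform import Rotation as R
q=r.get_obs()["tool_rot"];print(R.from_quat(q,scalar_first=True).as_matrix().round(3))
E
```

```text
red holes top rim
A [0.4209 0.2843 0.01  ] B [0.558  0.2587 0.01  ] mid [0.4894 0.2715 0.01  ] len 0.1394 ang -10.59
pin tips
A [0.5153 0.0308 0.075 ] B [ 0.6358 -0.0322  0.075 ] mid [ 0.5756 -0.0007  0.075 ] len 0.1359 ang -27.59
blue
A [ 0.4261 -0.295   0.01  ] B [ 0.5172 -0.2711  0.01  ] mid [ 0.4717 -0.2831  0.01  ] len 0.0942 ang 14.74
[[-0.     0.301  0.954]
 [-0.001  0.954 -0.301]
 [-1.    -0.001  0.   ]]
```

View pics/c1.png

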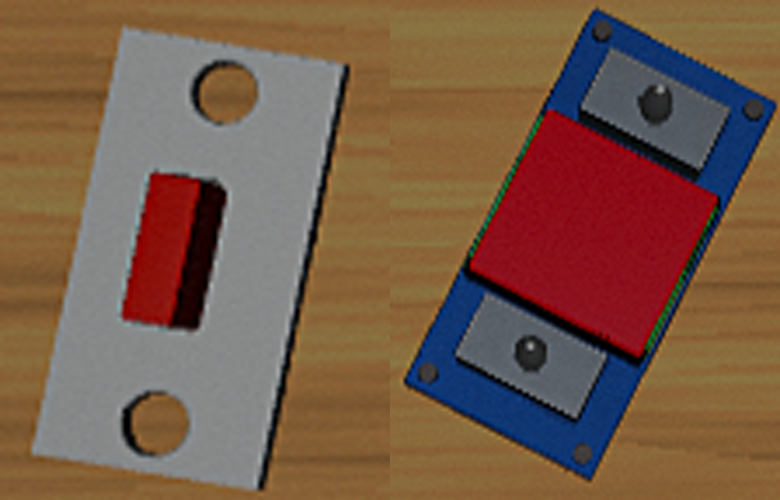

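View pics/scene1.png

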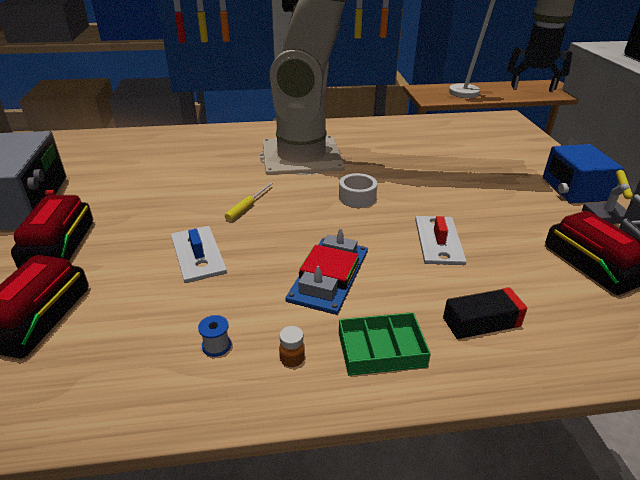

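The scene view shows both plates, the jig with its pins upright, and nothing between them. The measured hole spacing is 139 mm (140 expected) and the pins 136 mm (140 expected). That's close enough to set out, so I'll hover above the red grip.

```bash
python3 -m creep '[[30,-32,0,0,0,0.03],[30,-32,0,0,0,0.03],[30,-32,0,0,0,0.03],[30,-32,0,0,0,0.03],[30,-32,0,0,0,0]]' 1; python3 -m creep '[[30,-32,-10,0,0,0],[30,-32,-10,0,0,0],[30,-32,-10,0,0,0],[30,-32,-10,0,0,0],[20,-20,-10,0,0,0]]'
python3 - <<'E'
from station import r
import cv2,numpy as np
o=r.get_obs();print(o["t"],o["position"],o["tool_rot"])
c=r.get_calibration("wrist");cv2.imwrite("pics/w1.png",r.grab_frame("wrist"))
import pickle;pickle.dump(c,open("w1.pkl","wb"));print({k:np.round(v,3) for k,v in c.items()})
E
```

```text
t: 0.72
position: [0.3377, 0.4321, 0.2528]
tool_rot: [0.703, 0.06, 0.705, -0.063]
contact_force: [0.8, 0.3, -0.3]
grip_width: 0.0852
t: 1.35
position: [0.4823, 0.2769, 0.2011]
tool_rot: [0.703, 0.06, 0.705, -0.064]
contact_force: [0.4, 0.7, -0.5]
grip_width: 0.0855
1.35 [0.48225006 0.27688801 0.20105222] [ 0.70333415  0.06043808  0.70537326 -0.06416284]
{'vertical_fov': np.float64(70.301), 'cx': np.float64(313.626), 'cy': np.float64(240.223), 'extrinsics': array([[ 0.175,  0.984, -0.005, -0.355],
       [ 0.932, -0.165,  0.323, -0.429],
       [ 0.317, -0.061, -0.946,  0.192],
       [ 0.   ,  0.   ,  0.   ,  1.   ]])}
```

View pics/w1.png

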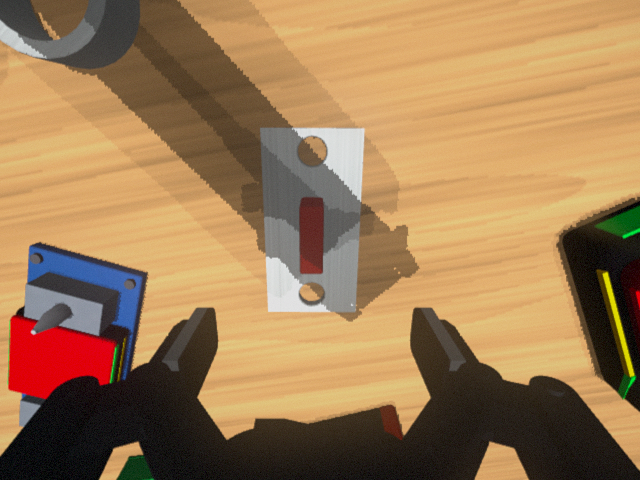

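Wrist view: the red plate is centred, with holes at about (312.5,151) and (312,293). The grip top spans columns 300–323 and rows 198–273.

```bash
python3 - <<'E'
import pickle;from h import *
from scipy.spatial.transform import Rotation as R
c=pickle.load(open("w1.pkl","rb"))
pair(c,(312.5,151),(312,293),.01)
M=R.from_quat([0.70333415,0.06043808,0.70537326,-0.06416284],scalar_first=True).as_matrix();print(M.round(3),np.degrees(np.arctan2(M[1,1],M[0,1])))
pair(c,(312,202),(311.5,271),.05)
E
```

```text
A [0.4226 0.2844 0.01  ] B [0.5595 0.2594 0.01  ] mid [0.4911 0.2719 0.01  ] len 0.1391 ang -10.37
[[-0.003  0.176  0.984]
 [-0.005  0.984 -0.176]
 [-1.    -0.006 -0.002]] 79.8910039729824
A [0.4588 0.2778 0.05  ] B [0.5181 0.2667 0.05  ] mid [0.4885 0.2723 0.05  ] len 0.0603 ang -10.6
```

```bash
python3 -m creep '[[8,-5,-30,0.006,0,0],[0,0,-30,0,0,0],[0,0,-30,0,0,0],[0,0,-25,0,0,0],[0,0,0,0,0,0]]' 1; python3 - <<'E'
from station import r
print(r.get_obs()["position"]*1000)
E
```

```text
t: 2.02
position: [0.4917, 0.2667, 0.0801]
tool_rot: [0.702, 0.063, 0.706, -0.066]
contact_force: [0.4, 0.1, 0.4]
grip_width: 0.085
[491.7312193  266.72244705  80.13915231]
```

```bash
python3 -m creep '[[-2,5,-18,0,0,0],[0,0,-15,0,0,0],[0,0,-4,0,0,0],[0,0,0,0,0,0]]'; python3 -c "
from station import r
import cv2
print(r.get_obs()['position']*1000);cv2.imwrite('pics/w2.png',r.grab_frame('wrist'))"
```

```text
t: 2.52
position: [0.4903, 0.2731, 0.0426]
tool_rot: [0.703, 0.064, 0.705, -0.065]
contact_force: [0.2, -0.3, 0.2]
grip_width: 0.0851
[490.27492278 273.13390205  42.64230332]
```

View pics/w2.png

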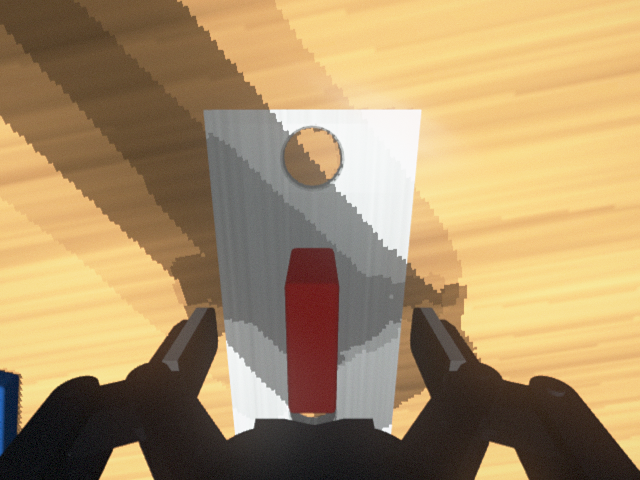

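The fingers straddle the red grip evenly, left at about column 215 and right at about 413, with the grip at 285–338. Now I'll close with a firm grip.

```bash
python3 -m creep '[[0,0,0,0,0,0],[0,0,0,0,0,0],[0,0,0,0,0,0],[0,0,0,0,0,0],[0,0,0,0,0,0]]' -1 70;python3 -m creep '[[0,0,0,0,0,0],[0,0,0,0,0,0]]'; python3 -m creep '[[0,0,10,0,0,0],[0,0,20,0,0,0],[0,0,30,0,0,0],[0,0,35,0,0,0],[0,0,25,0,0,0]]'
```

```text
t: 3.2
position: [0.4913, 0.2734, 0.0443]
tool_rot: [0.704, 0.064, 0.705, -0.064]
contact_force: [0.0, 1.1, -2.9]
grip_width: 0.0191
t: 3.45
position: [0.4913, 0.2734, 0.0443]
tool_rot: [0.704, 0.064, 0.705, -0.064]
contact_force: [-0.6, -0.0, -0.5]
grip_width: 0.0188
t: 4.08
position: [0.488, 0.2712, 0.1658]
tool_rot: [0.701, 0.062, 0.707, -0.067]
contact_force: [0.4, 0.3, -4.5]
grip_width: 0.0192
```

Lifted: the force shows the plate's weight of about 4.5 N. I'll carry it toward the jig, stopping beside it for a clear look at the pins.

```bash
python3 -m creep '[[20,-15,6,0,0,-0.07],[25,-20,6,0,0,-0.07],[25,-25,6,0,0,-0.07],[25,-25,0,0,0,-0.07],[20,-15,0,0,0,0]]'; python3 -m creep '[[15,-10,0,0,0,0],[0,0,0,0,0,0]]'
python3 - <<'E'
from station import r
import cv2,numpy as np,pickle
o=r.get_obs();c=r.get_calibration("wrist");cv2.imwrite("pics/w3.png",r.grab_frame("wrist"))
pickle.dump((c,o),open("w3.pkl","wb"))
E
```

```text
t: 4.7
position: [0.6063, 0.1661, 0.1857]
tool_rot: [0.684, 0.165, 0.69, -0.169]
contact_force: [-0.2, 0.1, -4.7]
grip_width: 0.0191
t: 4.95
position: [0.6229, 0.1522, 0.1845]
tool_rot: [0.683, 0.166, 0.69, -0.172]
contact_force: [0.2, -0.4, -4.4]
grip_width: 0.0191
```

View pics/w3.png

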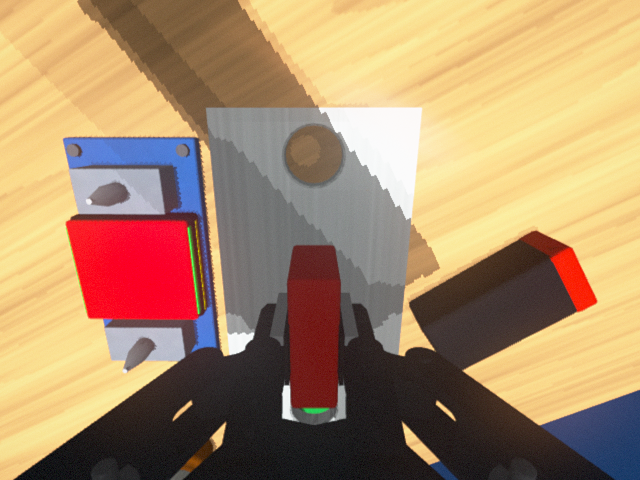

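Wrist view: the pin tips are at about (90,201) and (126,370). The held plate is level, with its front hole at (315,155).

```bash
python3 - <<'E'
import pickle;from h import *
from scipy.spatial.transform import Rotation as R
c,o=pickle.load(open("w3.pkl","rb"))
pair(c,(90,201.5),(126,370),.075)
p=o["position"];M=R.from_quat(o["tool_rot"],scalar_first=True).as_matrix();print(p,M.round(3),"tool y ang",np.degrees(np.arctan2(M[1,1],M[0,1])))
zt=p[2]-.0343
print("hole",unproj(c,(315,155),zt)-p, "plate far corners");pair(c,(207,108),(421,107),zt)
print("base corner holes");pair(c,(74,150),(183,150),.012)
E
```

```text
A [0.5224 0.0306 0.075 ] B [ 0.6456 -0.0336  0.075 ] mid [ 0.584  -0.0015  0.075 ] len 0.139 ang -27.53
[0.62292084 0.15222782 0.18449314] [[-0.011  0.464  0.886]
 [-0.005  0.886 -0.464]
 [-1.    -0.01  -0.007]] tool y ang 62.36574014794245
hole [-0.06190935  0.03182526 -0.0343    ] plate far corners
A [0.5231 0.1529 0.1502] B [0.5642 0.2321 0.1502] mid [0.5437 0.1925 0.1502] len 0.0892 ang 62.6
base corner holes
A [0.474  0.0028 0.012 ] B [0.5161 0.0833 0.012 ] mid [0.4951 0.0431 0.012 ] len 0.0909 ang 62.41
```

Pin spacing is 139 mm at -27.5°. The top view agrees once I take the pin highlight as the tip. The seat centre is about (0.583,-0.0015), and the held plate is at the right yaw and centred on the TCP. I'll move over the jig and level the small tilt.

```bash
python3 -m creep '[[-8,-30,0,0.005,-0.011,0],[-8,-35,0,0,0,0],[-8,-35,0,0,0,0],[-8,-30,0,0,0,0],[-8,-20,0,0,0,0]]'; python3 -m creep '[[0,0,0,0,0,0]]'
```

```text
t: 5.62
position: [0.5777, 0.0077, 0.1835]
tool_rot: [0.686, 0.166, 0.689, -0.164]
contact_force: [0.9, -0.1, -4.6]
grip_width: 0.0187
t: 5.75
position: [0.577, 0.0067, 0.1837]
tool_rot: [0.686, 0.166, 0.689, -0.164]
contact_force: [0.5, 1.3, -5.3]
grip_width: 0.0189
```

```bash
python3 -m creep '[[6,-8,-12,0,0,0],[0,0,-15,0,0,0],[0,0,-15,0,0,0],[0,0,-5,0,0,0],[0,0,0,0,0,0]]'
python3 - <<'E'
from station import r
import pickle;from h import *
from scipy.spatial.transform import Rotation as R
o=r.get_obs();c=r.get_calibration("wrist");im=r.grab_frame("wrist");sc=r.grab_frame("scene");pickle.dump((c,o),open("w4.pkl","wb"))
a=cv2.resize(im[80:440,180:460],(420,540));b=cv2.resize(sc[190:325,270:365],(380,540),interpolation=cv2.INTER_CUBIC)
cv2.imwrite("pics/w4.png",np.hstack([a,b]))
M=R.from_quat(o["tool_rot"],scalar_first=True).as_matrix();print(o["position"],M.round(3),np.degrees(np.arctan2(M[1,1],M[0,1])))
for P in((.5224,.0306,.075),(.6456,-.0336,.075)):print("tip expected at crop px",(proj(c,np.array(P))-[180,80])*1.5)
E
```

```text
t: 6.38
position: [0.5829, 0.0023, 0.1315]
tool_rot: [0.685, 0.165, 0.691, -0.162]
contact_force: [0.8, -0.2, -4.8]
grip_width: 0.0191
[0.58290166 0.00231882 0.13150178] [[-0.006  0.45   0.893]
 [ 0.005  0.893 -0.45 ]
 [-1.     0.002 -0.008]] 63.27737811099141
tip expected at crop px [196.59788984 115.98816421]
tip expected at crop px [192.72993982 455.83392643]
```

View pics/w4.png

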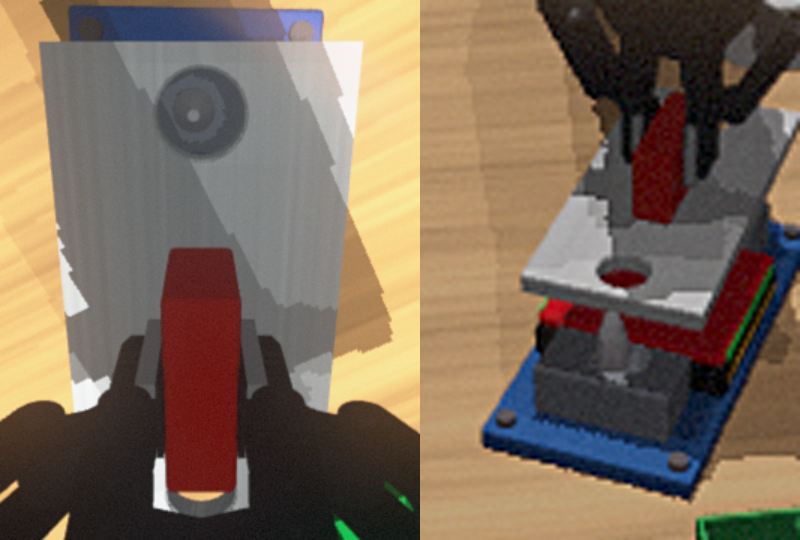

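The pin tip shows inside the front hole at crop (193,115), with the hole centred at (203,112), so the plate needs about 4 mm in -y. That matches the computed offset. I'll correct it and lower slightly.

```bash
python3 -m creep '[[0,-4,0,-0.005,-0.006,-0.015],[0,0,0,0,0,0]]'
cat > st.py <<'E'
from station import r
import pickle,sys;from h import *
from scipy.spatial.transform import Rotation as R
o=r.get_obs()
M=R.from_quat(o["tool_rot"],scalar_first=True).as_matrix()
w=np.array([[M[1,0]],[0]])
print((o["position"]*1000).round(1),"d",((np.array([.583,-.0015])-o["position"][:2])*1000).round(1),"fixrot wx wy",(-M[1,0]).round(4),(M[0,0]).round(4),"wz",np.radians(62.4-np.degrees(np.arctan2(M[1,1],M[0,1]))).round(4),"F",o["contact_force"].round(1),"M",o["moment"].round(2),o["t"])
E
python3 st.py
```

```text
t: 6.72
position: [0.5838, -0.0022, 0.1332]
tool_rot: [0.688, 0.169, 0.686, -0.169]
contact_force: [1.0, 0.2, -3.5]
grip_width: 0.0188
[583.8  -2.2 133.2] d [-0.8  0.7] fixrot wx wy -0.0003 0.0028 wz 0.0012 F [ 1.   0.2 -3.5] M [ 0.   -0.01 -0.03] 6.725
```

```bash
python3 -m creep '[[0,0,-6,0,0,0],[0,0,-6,0,0,0],[0,0,-6,0,0,0],[0,0,0,0,0,0]]'; python3 st.py
```

```text
t: 7.22
position: [0.5837, -0.0021, 0.1139]
tool_rot: [0.688, 0.17, 0.686, -0.169]
contact_force: [-0.0, 0.1, -4.5]
grip_width: 0.0194
[583.7  -2.1 113.9] d [-0.7  0.6] fixrot wx wy -0.0006 0.0028 wz 0.0011 F [-0.   0.1 -4.5] M [0.02 0.03 0.05] 7.225
```

```bash
python3 - <<'E'
from station import r
from h import *
im=r.grab_frame("wrist");sc=r.grab_frame("scene")
a=cv2.resize(im[80:440,180:460],(420,540));b=cv2.resize(sc[190:325,270:365],(380,540),interpolation=cv2.INTER_CUBIC)
cv2.imwrite("pics/w5.png",np.hstack([a,b]))
E
```

```text
(no output)
```

View pics/w5.png

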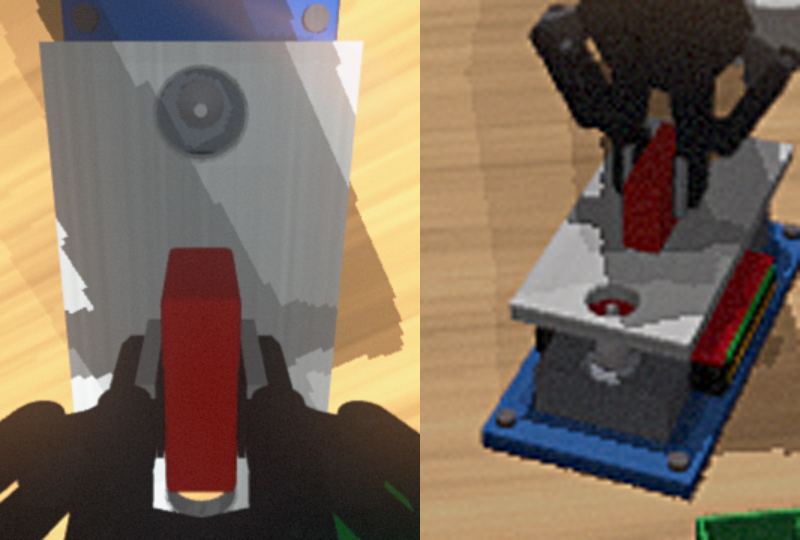

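The front tip is now at (200,110), centred in the hole at (203,112), and the scene view shows the other tip entering its hole. I'll keep lowering slowly.

```bash
python3 -m creep '[[-1,0.5,-5,0,-0.002,0],[0,0,-4,0,0,0],[0,0,-4,0,0,0],[0,0,-3,0,0,0],[0,0,0,0,0,0]]'; python3 st.py
```

```text
t: 7.95
position: [0.5831, -0.0015, 0.0977]
tool_rot: [0.689, 0.17, 0.684, -0.168]
contact_force: [0.9, -0.5, -4.4]
grip_width: 0.0189
[583.1  -1.5  97.7] d [-0.1  0. ] fixrot wx wy -0.0008 0.0064 wz 0.001 F [ 0.9 -0.5 -4.4] M [0.   0.06 0.03] 7.95
```

```bash
python3 -m creep '[[0,0,-4,-0.001,0.006,0],[0,0,-3,0,0,0],[0,0,-2,0,0,0],[0,0,-1,0,0,0],[0,0,0,0,0,0]]'; python3 st.py
```

```text
t: 8.57
position: [0.5833, -0.0015, 0.0871]
tool_rot: [0.687, 0.169, 0.687, -0.169]
contact_force: [-1.1, -0.6, -4.8]
grip_width: 0.019
[583.3  -1.5  87.1] d [-0.3 -0. ] fixrot wx wy 0.0003 0.0002 wz 0.001 F [-1.1 -0.6 -4.8] M [-0.02 -0.01 -0.03] 8.575
```

No contact yet, and the height is about 3 mm above home (TCP 84.3 mm).

```bash
python3 -m creep '[[0,0,-1.5,0,0,0],[0,0,-1,0,0,0],[0,0,0,0,0,0]]'; python3 st.py;  python3 -m creep '[[0,0,-1,0,0,0],[0,0,0,0,0,0]]'; python3 st.py
```

```text
t: 8.95
position: [0.5834, -0.0015, 0.0846]
tool_rot: [0.687, 0.169, 0.686, -0.169]
contact_force: [-0.4, 0.5, -4.3]
grip_width: 0.0188
[583.4  -1.5  84.6] d [-0.4 -0. ] fixrot wx wy 0.0002 0.0006 wz 0.001 F [-0.4  0.5 -4.3] M [0.04 0.03 0.02] 8.95
t: 9.2
position: [0.5835, -0.0015, 0.0845]
tool_rot: [0.687, 0.169, 0.686, -0.169]
contact_force: [-1.3, -1.4, -3.6]
grip_width: 0.0185
[583.5  -1.5  84.5] d [-0.5 -0. ] fixrot wx wy -0.0002 0.0008 wz 0.0011 F [-1.3 -1.4 -3.6] M [0.06 0.16 0.02] 9.2
```

```bash
python3 -m creep '[[0,0,-1.5,0,0,0],[0,0,0,0,0,0]]'; python3 st.py;  python3 -m creep '[[0,0,-2,0,0,0]]'; python3 st.py
```

```text
t: 9.45
position: [0.5837, -0.0015, 0.0845]
tool_rot: [0.687, 0.169, 0.686, -0.169]
contact_force: [-0.2, -0.8, -4.3]
grip_width: 0.019
[583.7  -1.5  84.5] d [-0.7  0. ] fixrot wx wy -0.0008 0.0011 wz 0.0012 F [-0.2 -0.8 -4.3] M [-0.03  0.12  0.01] 9.45
t: 9.57
position: [0.5838, -0.0015, 0.0842]
tool_rot: [0.687, 0.17, 0.686, -0.168]
contact_force: [-15.7, -0.4, 32.6]
grip_width: 0.0187
[583.8  -1.5  84.2] d [-0.8  0. ] fixrot wx wy -0.0015 0.0011 wz 0.0013 F [-15.7  -0.4  32.6] M [-0.12  3.67  0.04] 9.575
```

Firm contact at TCP 84.2 mm, against 84.3 expected at home. I'll relax, then check before releasing.

```bash
python3 -m creep '[[0,0,0,0,0,0],[0,0,0,0,0,0]]' - 20; python3 st.py
python3 - <<'E'
from station import r
from h import *
sc=r.grab_frame("scene")
cv2.imwrite("pics/s6.png",cv2.resize(sc[190:325,255:395],(622,600),interpolation=cv2.INTER_CUBIC))
E
```

```text
t: 9.82
position: [0.584, -0.0016, 0.0844]
tool_rot: [0.687, 0.17, 0.686, -0.168]
contact_force: [0.4, -0.3, -2.0]
grip_width: 0.0193
[584.   -1.6  84.4] d [-1.   0.1] fixrot wx wy -0.0015 0.0018 wz 0.0013 F [ 0.4 -0.3 -2. ] M [0.   0.21 0.01] 9.825
```

View pics/s6.png

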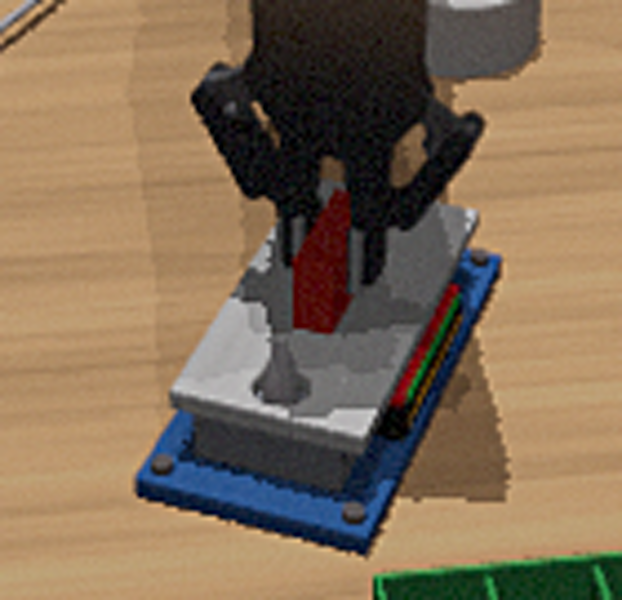

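The plate rests on the shoulder with the pin standing up through its hole (about (280,370) in the crop). I'll release and retreat straight up.

```bash
python3 -m creep '[[0,0,0,0,0,0],[0,0,0,0,0,0],[0,0,0,0,0,0],[0,0,0,0,0,0],[0,0,0,0,0,0]]' 1; python3 st.py;python3 -m creep '[[0,0,10,0,0,0],[0,0,20,0,0,0],[0,0,30,0,0,0],[0,0,35,0,0,0],[0,0,35,0,0,0]]'; python3 -m creep '[[30,0,30,0,0,0],[30,40,30,0,0,0],[0,50,0,0,0,0],[0,50,0,0,0,0],[0,0,0,0,0,0]]'
python3 - <<'E'
from station import r
from h import *
t=r.grab_frame("top");w=r.grab_frame("scene")
cv2.imwrite("pics/f.png",np.hstack([cv2.resize(t[120:290,245:385],(400,486),interpolation=cv2.INTER_CUBIC),cv2.resize(w[190:325,275:386],(400,486),interpolation=cv2.INTER_CUBIC)]))
cv2.imwrite("pics/ftop.png",t)
E
```

```text
t: 10.5
position: [0.585, -0.0015, 0.0848]
tool_rot: [0.688, 0.17, 0.685, -0.168]
contact_force: [-0.3, -0.0, -0.2]
grip_width: 0.0856
[585.   -1.5  84.8] d [-2. -0.] fixrot wx wy -0.0015 0.0038 wz 0.0012 F [-0.3 -0.  -0.2] M [-0.01  0.01  0.  ] 10.5
t: 11.12
position: [0.5834, -0.0017, 0.2188]
tool_rot: [0.687, 0.17, 0.687, -0.169]
contact_force: [0.9, -0.8, 0.1]
grip_width: 0.0856
t: 11.75
position: [0.6455, 0.141, 0.2891]
tool_rot: [0.689, 0.172, 0.683, -0.169]
contact_force: [-0.0, 0.4, -0.6]
grip_width: 0.0851
```

View pics/f.png

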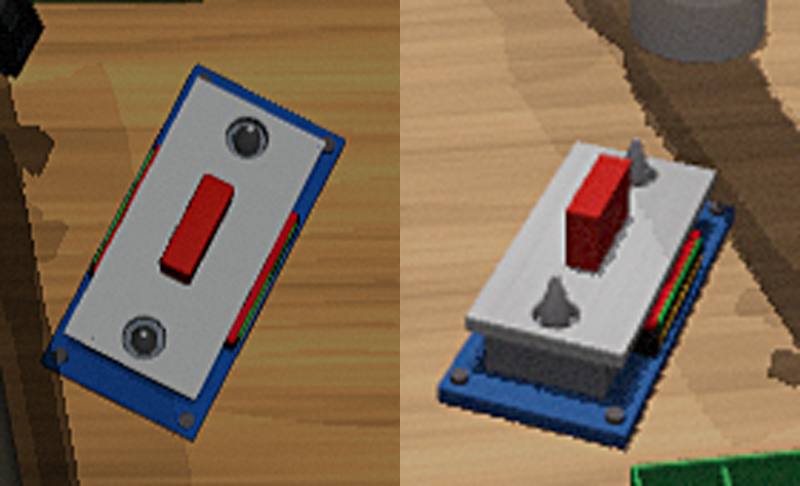

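Both pins stand up through their holes, at crop (145,337) and (247,137), and the plate lies flat on the shoulders with the gripper clear. I'll hand in.

```bash
python3 - <<'E'
from station import r
import cv2,numpy as np
a=cv2.imread("pics/top1.png")[205:325,425:510].astype(int);b=cv2.imread("pics/ftop.png")[205:325,425:510].astype(int)
print("blue plate patch mean diff",abs(a-b).mean())
r.job_done()
E
```

```text
blue plate patch mean diff 4.551209150326797
the job is handed in; nothing more can be done
```

The red-grip plate is seated on the jig with both guide pins up through its holes, and I let go of it and handed the job in. The clock read about 12 s of the 46 s allowed.

- **Seating:** the plate stopped at a tool height of 84.2–84.5 mm, against 84.3 mm expected when home. Forces during lowering stayed at the plate's own weight. The one exception was the last press against the shoulders, at about 33 N upward and 16 N sideways, which I relaxed before releasing.
- **Final look:** the top and scene pictures show the plate flat on the shoulders, both pins through their holes, and the gripper clear. I judged flatness by eye in those pictures and did not measure it.
- **Blue-grip plate:** I never went near it. Its patch of the top picture is nearly unchanged, with a mean difference of 4.6 grey levels that I put down to noise and lighting.
- **One disagreement:** the first top-view estimate of the jig was about 8 mm off the close-up one. I had taken the middle of each pin rather than its tip. I used the close-up value, and the pins then lined up with the holes.

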